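Check a field probe at its reference coil, then hover it over the chip

TASK

Take the handheld field probe out of its cradle by its handle and check it at the reference coil: hold it upright about 2 cm in front of the coil with its white head centred on the coil, first with the screen side facing the coil, then with either narrow side, then with the back, pausing still for about a second each time. Then carry it over the parts bins to the circuit board and finish while still holding it, at rest and upright, with its head hovering about a centimetre above the long black chip, centred over it and lined up lengthwise with it. Let nothing touch the reference unit, the bins or the circuit board on the way, and leave the loose things lying around where they are.

Things in the scene. Friction and masses are not known exactly. Their poses are not given: they have to be found in the camera images.
- probe: Loose handheld field probe, 110-220 g, 120 mm tall, upright in its cradle. Stacked blocks: white head 30 (x) x 56 (y) x 22 mm; grey body 24 x 40 mm, 22 to 72 mm up; square black rubber handle 24 x 24 mm, 72 to 120 mm up (grip from above, across x or y). Origin: centre of the head's underside, z up. Screen and buttons on the -x side, plain back +x, narrow sides +y and -y.
- head_front (a point): Centre of the head's screen-side face: 15 mm from the probe's axis towards -x, 11 mm above the underside. Axes as the probe's.
- head_back (a point): Centre of the head's back face: 15 mm from the probe's axis towards +x, 11 mm above the underside.
- head_left (a point): Centre of the head's narrow +y face: 28 mm from the probe's axis, 11 mm above the underside.
- head_right (a point): Centre of the head's narrow -y face: 28 mm from the probe's axis, 11 mm above the underside.
- cradle: The black cradle, fixed: 60 x 86 mm plate 6 mm thick on which the probe stands, with a rim up to 16 mm high around the head, 3 mm clear of it on each side; lift the probe straight up out of it. Origin: centre of its underside, on the table. It has the same yaw as the probe at the start.
- reference: Reference unit, fixed: grey box 60 x 90 x 42 mm high, from 6 mm in front (-x) of the origin to 54 mm behind; white upright panel 12 mm thick, 74 mm wide, 134 mm high over the origin; round copper coil, 52 mm in diameter, 4 mm proud on the panel's -x side, its axis level along x. Origin: on the table under the panel's middle. Not to be touched.
- coil (a point): Centre of the coil's outer face, which looks away from the robot: 95 mm above the table, 10 mm from the reference unit's origin along -x. Axes as the reference unit's: -x points out of the coil to where the probe is shown.
- bins: A row of four open grey parts bins, fixed, 360 mm (x) x 80 mm (y) x 120 mm high, between the cradle and the circuit board. Origin: centre of its underside. It must not be touched.
- board: Blue circuit board, fixed on standoffs, 160 (x) x 110 (y) mm, upper face 14 mm above the table. Parts (tops above table): heat sink 30 x 40 at x -52 y +22 (40 mm); two capacitors 12 across at x +2 and +30, y +47 (32 mm); connector 14 x 50 at x +64 (30 mm); socket (26 mm); small square chip. Origin: on the table under the board's middle. Not to be touched.
- chip (a point): Centre of the top of the long black chip, the target: chip 24 (x) x 50 (y) mm, its top 20 mm above the table, at board x +20, y 0 mm. Axes as the board's: the chip's length runs along y.
- breadboard: Bystander, loose: white breadboard 82 x 54 x 9 mm, origin at its underside's centre.
- sonar: Bystander, loose: small sensor module 22 x 46 mm with two round metal cans, 17 mm high, origin at its underside's centre.
- spool: Bystander, loose: black spool 60 mm in diameter, 40 mm high, origin at its underside's centre.
- screwdriver: Bystander, loose: screwdriver 150 mm long, lying along its x axis.
Not all that is in view belongs to the job. Leave any blue look-alike of the probe alone.

How it is judged:
By the outcome, as a careful person would: the job done as asked, in the order asked, and still so for the second after the job is handed in, while the arm keeps its last pose, push and grip.
It also fails if it takes over 62 s, if anything falls off the work surface, if the arm or the gripper's body presses on something with over 40 N, if the wrist force passes 120 N, or if a joint passes its speed limit or range.

ROBOT

A 6-joint arm with a two-finger parallel gripper is mounted at the origin on the work surface. World frame = base frame: x ahead of the robot, y to its left, z up, the work surface at z = 0. Lengths are in mm, angles in rad, forces in N, time in s.
With the tool pointing down it reaches from about 400 to 825 mm from the base axis. Payload 7 kg.
Tool frame: the origin (TCP) lies at the very end of the fingers, on their centre line; the grasp point (between the pads) lies 19 mm behind it (manip.pinch_z is the distance from the TCP to the grasp point, in mm); z points along the fingers, y is the line along which they close (so a half turn about z gives the same grasp; the last joint's range is limited). The gripper opens to 85 mm and grips with 20 to 120 N. Pads are 22 mm wide; open, the fingers measure 114 mm over their backs; the gripper's body (76 mm by 85 mm) begins 54 mm behind the grasp point. The pads swing forward as they close: fully open they stand 13 mm farther back than shut.
Start: joints at [-0.846, 0.359, 0.012, 0, -1.224, -0.288], TCP at [285.525, -611.613, 231.302] pointing down, gripper open.
Joint ranges: [-3.07, 3.07], [-1.43, 2.12], [-1.02, 1.25], [-3.03, 1.67], [-3.05, -0], [-3.03, 3.03]. Speed limits (rad/s): [2.39, 2.39, 3.01, 3.14, 3.14, 3.14].

INTERFACE

Orientations are given as a unit quaternion [x, y, z, w].
In Python, from plant import state, grab_frame, manip gives the robot as it stands.
- The arm moves only by the tool advance, called after ">>>" by a JSON object that holds its "fn" and its "kwargs", one argument or row to a line. Schema: {"type":"object","properties":{"segments":{"type":"string"},"clamp_n":{"type":"number"},"only":{"type":"string"},"quiet":{"type":"boolean"},"lines":{"type":"string"}},"required":["segments"],"additionalProperties":false}. segments is a string of 1 to 10 rows, parted by semicolons, with the numbers parted by commas; each row has 7 numbers: a rotation vector rx, ry, rz in shares of 4 rad (1.0 is 4 rad), then dx, dy, dz in shares of 100 cm (1.0 is 100 cm), then the finger opening in mm; each row is the pose to reach, as a shift and turn from the pose commanded when the call began, along the tool's axes at that moment; what a row does not reach only later rows make up. A row lasts 1/12 s, in which the tool goes at most 41.7 mm and 0.125 rad, less where a joint would pass 70% of its speed; a pose out of reach is approached as far as the arm can. The fingers move at their own pace and stop on an object; clamp_n is the grip in N (left out, the last holds). Time passes only in rows, so rows that do not move let the fingers close. The tool returns the time, the measured TCP pose, the force, the opening and the grip force at its end. only (a regular expression) keeps the lines of the reply that match it, lines (a string "A,B") keeps lines A to B, and quiet returns only ok. A shift or turn number past 1, either way, is cut back to 1. Input that does not fit is refused with a message, and nothing moves.
- state(): the state, without advancing time (a new reading comes with each control period).
- grab_frame(name): name is "scene" or "side" or "wrist"; returns a dict with "color" (384x512x3 uint8, blue, green, red), "camera_matrix" (3x3 intrinsics, pixels), "k1" (the pictures are not rectified: a ray, as slopes to the right and down, at radius r is drawn at 1 + k1 r^2 times it, then the intrinsics apply), "xyz" and "orientation" of the camera in the world. Camera axes: x right, y up, looking along -z (the intrinsics and any distortion apply to the point x, -y, -z); pixel columns grow to the right and rows downward; lengths in mm; the calibration is good to about 2 mm. A picture is of the moment at which its call begins. There is no depth.
- manip.hand_in(): hands the job in; it is judged then, once.
The state is a dict: "time": time; "joints": joint angles; "qd": joint speeds; "joint_torque": joint torques, N m; "tool_pos": TCP position; "orientation": TCP orientation; "wrist_force": force on the tool from outside, world axes, zero at the start; "wrist_torque": the same for the moment, N m; "gripper_width": finger opening in mm; "gripper_force": force on a finger pad.
Only numpy, scipy, OpenCV 4.12 (cv2) and the standard library are available. Lean on these libraries where they do the work, as an engineer would, in place of code of your own. Each camera call takes 0.05 s, during which the arm holds its last target. There are 200 camera calls.

## Working session

There is one attempt and no reset: what is moved stays moved. The work goes in short steps, Python scripts to look and compute and a tool call to move; the robot and the scene stay as the last step left them, time stands still between calls to the robot, and variables do not carry over. Pictures are saved under pics/ and viewed, at most 13 in all, crops included, and the job is handed in when it is done.

```bash
ls; mkdir -p pics; python3 - <<'E'
from plant import state, grab_frame, manip
import cv2,numpy as np
s=state();print(s)
for n in ["scene","side","wrist"]:
    f=grab_frame(n);cv2.imwrite(f"pics/{n}0.png",f["color"]);print(n,f["camera_matrix"],f["k1"],f["xyz"],f["orientation"])
a=[cv2.imread(f"pics/{n}0.png") for n in ["scene","side"]]
E
```

```text
pics
{'time': 0.0, 'joints': array([-8.45903762e-01,  3.59410660e-01,  1.10311726e-02, -3.11203020e-04,
       -1.22406494e+00, -2.88127117e-01]), 'qd': array([-0.00062093, -0.00054516, -0.0008842 ,  0.00150168, -0.00046757,
       -0.00055554]), 'joint_torque': array([-1.99979419e-03, -5.83331501e+01,  2.93413389e+01,  6.93682551e+00,
       -6.00078609e-03,  8.92625826e-05]), 'tool_pos': array([ 285.31088019, -611.21034054,  230.34325623]), 'orientation': array([-2.16599227e-01,  9.76260249e-01,  7.91559622e-04, -2.71841774e-04]), 'wrist_force': array([-0.72192816, -0.8207617 , -0.13661444]), 'wrist_torque': array([-0.0561067 , -0.02616124,  0.01581393]), 'gripper_force': 0.0, 'gripper_width': 85.31440333352451}
scene [[467.44961712   0.         250.94188031]
 [  0.         467.44961712 188.69398636]
 [  0.           0.           1.        ]] 0.04526803983737212 [1190.2421358   187.10680694 1176.8519424 ] [0.14662753 0.21246585 0.79476093 0.54928471]
side [[417.43042554   0.         260.17955351]
 [  0.         417.43042554 191.43111685]
 [  0.           0.           1.        ]] -0.10650332537276294 [187.78462231 760.78111303 954.10159696] [-0.09243019  0.38379378  0.89388892 -0.21241843]
wrist [[346.29467166   0.         251.06589807]
 [  0.         346.29467166 190.13768522]
 [  0.           0.           1.        ]] -0.039981791365534224 [ 211.36777382 -646.43166252  373.88699953] [-0.08543891 -0.13512214  0.83285352  0.52990303]
```

```bash
python3 - <<'E'
import cv2
for n in ["scene","side"]:
    i=cv2.imread(f"pics/{n}0.png");cv2.imwrite(f"pics/{n}0b.png",cv2.resize(i,(800,600),interpolation=cv2.INTER_CUBIC))
E
```

```text
(no output)
```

View pics/scene0b.png

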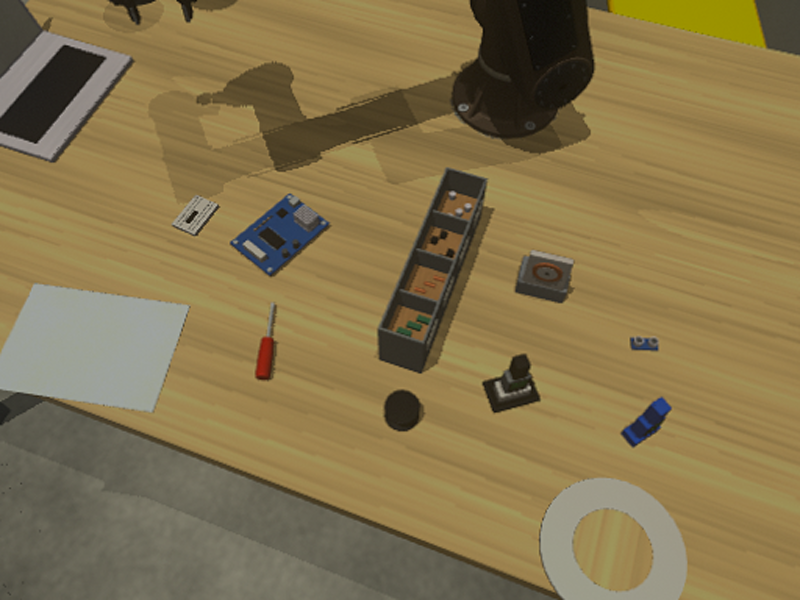

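View pics/side0b.png

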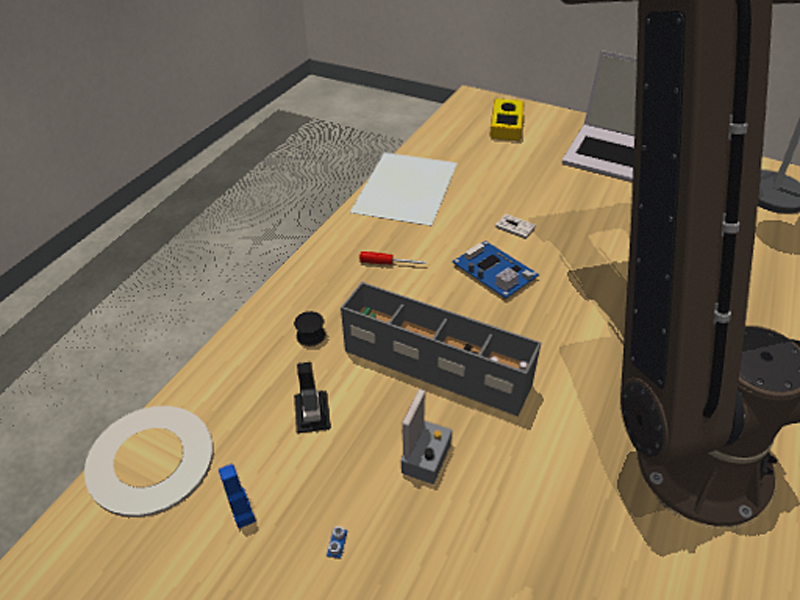

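The scene shows the candidates for the probe. The black, grey and white one stands upright in the black cradle at scene (515,375) and side (312,400). A blue look-alike lies at scene (645,422) and side (237,495). The first fits the description (white head, black handle, in the cradle). The reference is at scene (545,275), the board at (280,235) and the bins between them. I'll confirm in enlarged crops.

```bash
python3 - <<'E'
import cv2,numpy as np
sc=cv2.imread("pics/scene0.png");sd=cv2.imread("pics/side0.png")
def c(i,x,y,w,h,k): return cv2.resize(i[y:y+h,x:x+w],None,fx=k,fy=k,interpolation=cv2.INTER_CUBIC)
o=np.zeros((600,800,3),np.uint8)
o[:,:400]=c(sc,300,150,80,120,5)
o[:300,400:]=c(sc,140,120,80,60,5)
o[300:,400:]=c(sd,282,147,80,60,5)
cv2.imwrite("pics/c1.png",o)
cv2.imwrite("pics/c2.png",c(sd,180,225,120,90,6.5)[:600])
E
```

```text
(no output)
```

View pics/c1.png

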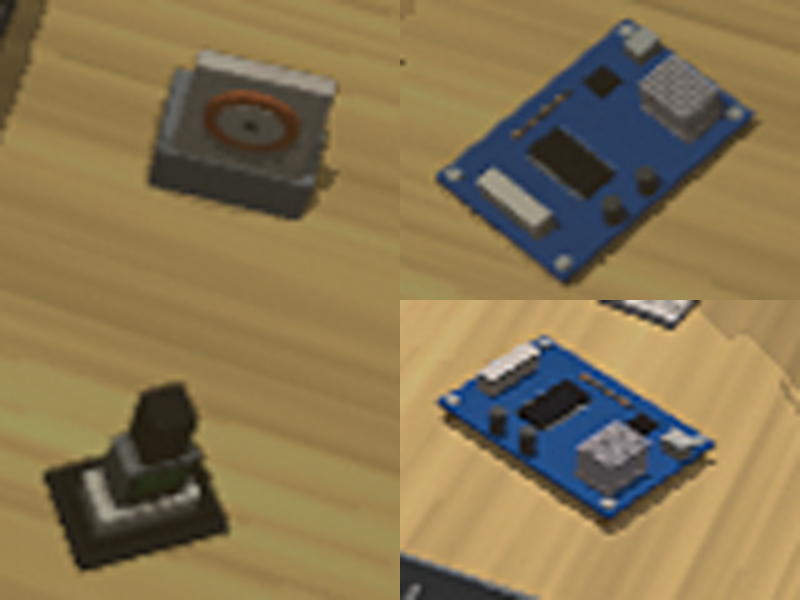

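View pics/c2.png

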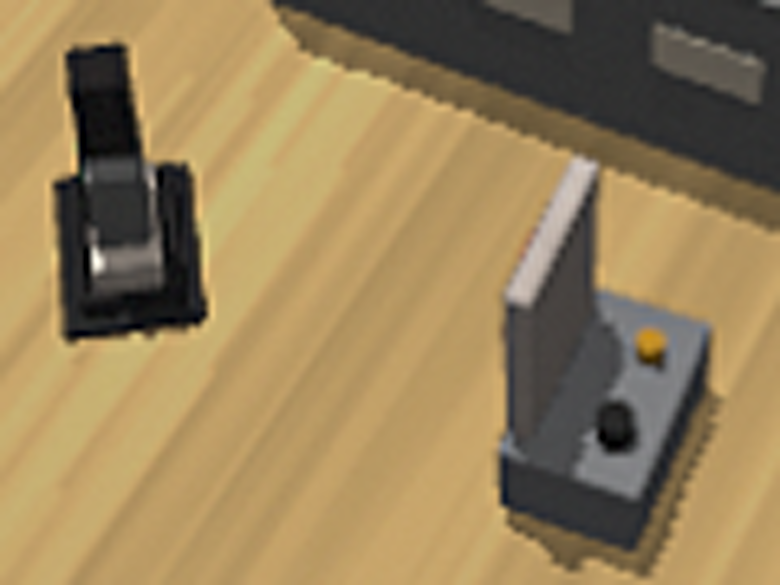

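c1 and c2 confirm the real probe: black handle, grey body and white head in the cradle, screen side facing the scene camera. The coil also faces that camera. Next I'll fit the poses.

```bash
cat > h.py <<'E'
import numpy as np, cv2
from scipy.spatial.transform import Rotation as R
from scipy.optimize import least_squares
def cam(f): return {k:np.array(f[k]) for k in("camera_matrix","k1","xyz","orientation")}
def proj(c,P):
    p=R.from_quat(c["orientation"]).inv().apply(np.atleast_2d(P)-c["xyz"])*[1,-1,-1]
    return cv2.projectPoints(p,np.zeros(3),np.zeros(3),c["camera_matrix"],np.array([float(c["k1"]),0,0,0]))[0][:,0]
def place(p,L): # p=x,y,yaw[,z]
    L=np.array(L,float); z=p[3] if len(p)>3 else 0
    return R.from_euler("z",p[2]).apply(L)+[p[0],p[1],z]
def fit(obs,p0):
    """obs: list of (cam,[(u,v,lx,ly,lz)...])"""
    def res(p): return np.concatenate([(proj(c,place(p,np.array(o)[:,2:]))-np.array(o)[:,:2]).ravel() for c,o in obs])
    r=least_squares(res,p0,x_scale=[100,100,1,100][:len(p0)],loss="soft_l1")
    return r.x, res(r.x).reshape(-1,2)
def up(o,k,ox,oy,cx=0,cy=0): return [((a[0]-cx+.5)/k-.5+ox,(a[1]-cy+.5)/k-.5+oy,*a[2:]) for a in o]
E
cat > m1.py <<'E'
from h import *
from plant import grab_frame
np.set_printoptions(precision=2,suppress=True)
S=cam(grab_frame("scene"));D=cam(grab_frame("side"))
a=lambda o:up(o,5,300,150); b=lambda o:up(o,6.5,180,225)
cr=[(S,a([(83,570,-30,43,0),(228,530,-30,-43,0),(46,469,30,43,6)])),
 (D,b([(70,337,-30,-43,0),(206,320,30,-43,0),(57,183,-30,43,6),(188,165,30,43,6),(99,68,0,0,126)]))]
rf=[(S,a([(150,186,-6,45,0),(300,217,-6,-45,0),(203,50,6,37,134),(337,82,6,-37,134),(195,64,-6,37,134),(333,93,-6,-37,134),(251,124,-10,0,95)])),
 (D,b([(505,508,-6,-45,0),(630,548,54,-45,0),(710,325,54,45,42),(508,293,-6,-37,134),(530,305,6,-37,134),(575,158,-6,37,134),(598,168,6,37,134)]))]
bd=[(S,up([(437,180,80,-55,14),(567,280,80,55,14),(757,118,-80,55,14),(628,18,-80,-55,14),(571,163,20,0,20)],5,140,120,400,0)),
 (D,up([(545,338,80,-55,14),(440,403,80,55,14),(608,520,-80,55,14),(715,443,-80,-55,14),(555,405,20,0,20)],5,282,147,400,300))]
q=1.5625
bn=[(S,up([(447,169,180,-40,120),(488,180,180,40,120),(380,328,-180,-40,120),(423,345,-180,40,120)],q,0,0)),
 (D,up([(362,284,-180,-40,120),(343,308,-180,40,120),(540,343,180,-40,120),(530,386,180,40,120)],q,0,0))]
for n,o,p in (("cradle",cr,(700,0,3)),("ref",rf,(600,0,3)),("board",bd,(600,-400,2.5)),("bins",bn,(600,-200,3))):
  for e in ((),(0,)):
    x,r=fit(o,p+e);print(n,x);
  print(r.ravel())
E
python3 m1.py
```

```text
cradle [661.63 205.74   3.79]
cradle [661.66 205.64   3.79  -0.4 ]
[-0.51  0.37  0.72 -0.17 -0.62 -0.42 -0.29  1.49  0.52  0.97 -0.45 -0.52
  0.16 -0.63 -0.17 -0.23]
ref [461.09 200.7    3.24]
ref [460.87 200.48   3.23  -1.26]
[-1.06  0.2  -0.16  1.15 -0.64 -0.85  0.32 -1.11  0.17 -0.02  0.45  0.39
 -0.11  0.06 -1.38  0.35  1.03  1.56  0.72 -0.49 -1.13  0.85  0.16  0.51
 -0.48 -0.96  0.48 -1.13]
board [ 509.36 -301.19   -0.36]
board [ 508.62 -303.24   -0.36   -4.04]
[-0.   -0.47 -0.5   0.33 -0.38 -0.72  0.08  0.15  0.23 -0.48 -0.33  0.1
 -0.65  0.28  0.16  0.06 -0.06  0.61 -0.21 -0.08]
bins [509.69   6.38   3.54]
bins [507.18   3.51   3.54 -12.27]
[  0.4    0.64 -53.19  -5.57  53.91   9.57  -5.05  -0.25 -16.06  34.61
   0.08  -0.77   0.39   3.13   4.62 -44.94]
```

```bash
cat >> h.py <<'E'
def togo(x,y,z,psi):
    """shift/turn along present tool axes to tool-down pose whose y axis has yaw psi"""
    from plant import state
    s=state();A=R.from_quat(s["orientation"])
    Y=np.array([np.cos(psi),np.sin(psi),0]);Z=np.array([0,0,-1.]);B=R.from_matrix(np.c_[np.cross(Y,Z),Y,Z])
    w=R.from_euler("z",0)
    print("t",round(s["time"],2),"row",np.r_[(A.inv()*B).as_rotvec().round(3),A.inv().apply(np.array([x,y,z])-s["tool_pos"]).round(1)],"j",s["joints"].round(2),"pos",s["tool_pos"].round(1))
E
sed -i 's/(447,169,180,-40/(447,169,180,40/;s/(488,180,180,40/(488,180,180,-40/;s/(380,328,-180,-40/(380,328,-180,40/;s/(423,345,-180,40/(423,345,-180,-40/;s/(362,284,-180,-40/(362,284,-180,40/;s/(343,308,-180,40/(343,308,-180,-40/;s/(540,343,180,-40/(540,343,180,40/;s/(530,386,180,40/(530,386,180,-40/' m1.py
python3 m1.py | grep -A3 bins; python3 -c "
from h import *
togo(661.6,205.7,260,2.219)"
```

```text
bins [506.57  11.38   3.15]
bins [504.9    9.06   3.14  -8.09]
[-0.03 -0.66  0.06 -0.14 -1.64  0.41  0.33 -0.61  0.28  0.09 -1.19  1.4
  1.09  1.74 -2.11 -5.51]
t 0.35 row [ 0.000e+00 -0.000e+00 -2.110e-01 -6.865e+02  5.814e+02 -2.870e+01] j [-0.85  0.36  0.01 -0.   -1.22 -0.29] pos [ 285.5 -611.5  231.1]
```

Units first: shifts go in shares of 100 cm and turns go in shares of 4 rad. So -343 mm / 1000 = -0.343, 290 mm / 1000 = 0.29, -0.1 rad / 4 = -0.025.

>>> {"fn": "advance", "kwargs": {
  "segments": "0,0,-0.025,-0.343,0.29,-0.029,85;0,0,-0.025,-0.343,0.29,-0.029,85;0,0,-0.025,-0.343,0.29,-0.029,85;0,0,-0.025,-0.343,0.29,-0.029,85;0,0,-0.025,-0.343,0.29,-0.029,85;0,0,-0.025,-0.343,0.29,-0.029,85;0,0,-0.025,-0.343,0.29,-0.029,85;0,0,-0.025,-0.343,0.29,-0.029,85;0,0,-0.025,-0.343,0.29,-0.029,85;0,0,-0.025,-0.343,0.29,-0.029,85"
}}

```text
time: 1.18
tool_pos: [460.1, -232.1, 258.7]
orientation: [-0.265, 0.964, -0.0, 0.0]
wrist_force: [1.1, -0.1, 0.5]
gripper_width: 85.1
gripper_force: 0.0
```

```bash
python3 -c "
from h import *
togo(661.6,205.7,260,2.219)"
```

```text
t 1.18 row [-1.000e-03  1.000e-03 -1.110e-01 -3.971e+02  2.731e+02 -1.100e+00] j [-0.09  0.08 -0.29  0.   -1.2  -0.95] pos [ 460.1 -232.1  258.7]
```

Scaled: -397 mm / 1000 = -0.397, 273 mm / 1000 = 0.273, -0.111 rad / 4 = -0.0278.

>>> {"fn": "advance", "kwargs": {
  "segments": "0,0,-0.025,-0.397,0.273,0,85;0,0,-0.025,-0.397,0.273,0,85;0,0,-0.0278,-0.397,0.273,0,85;0,0,-0.0278,-0.397,0.273,0,85;0,0,-0.0278,-0.397,0.273,0,85;0,0,-0.0278,-0.397,0.273,0,85;0,0,-0.0278,-0.397,0.273,0,85;0,0,-0.0278,-0.397,0.273,0,85;0,0,-0.0278,-0.397,0.273,0,85;0,0,-0.0278,-0.397,0.273,0,85"
}}

```text
time: 2.02
tool_pos: [634.4, 146.5, 258.3]
orientation: [-0.318, 0.948, 0.0, 0.0]
wrist_force: [0.2, -0.7, 0.1]
gripper_width: 85.2
gripper_force: 0.0
```

>>> {"fn": "advance", "kwargs": {
  "segments": "0,0,-0.0028,-0.06,0.028,0,85;0,0,0,0,0,0,85"
}}

```text
time: 2.18
tool_pos: [639.3, 154.9, 249.1]
orientation: [-0.322, 0.947, -0.001, -0.004]
wrist_force: [0.5, -1.7, -4.1]
gripper_width: 85.1
gripper_force: 0.0
```

```bash
python3 - <<'E'
from h import *
from plant import grab_frame
import pickle
togo(661.6,205.7,260,2.219)
f=grab_frame("wrist");pickle.dump(cam(f),open("w1.pkl","wb"))
cv2.imwrite("pics/w1.png",cv2.resize(f["color"],(800,600),interpolation=cv2.INTER_CUBIC))
E
```

```text
t 2.18 row [ 1.00e-03 -9.00e-03  8.00e-03 -4.86e+01  2.67e+01 -1.13e+01] j [ 0.53  0.33  0.01 -0.   -1.26 -1.45] pos [639.3 154.9 249.1]
```

View pics/w1.png

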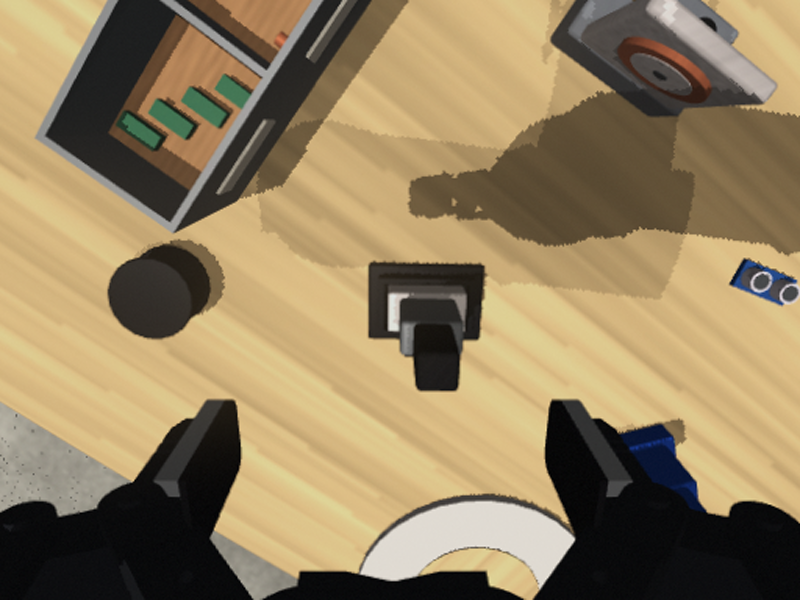

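w1 shows the cradle at (369–485, 263–340), the probe's handle leaning down to (417–459, 390), the coil centre at about (660,75) and the spool at (150,298). Next I'll fit it.

```bash
cat > m2.py <<'E'
from m1 import *
import pickle
W=pickle.load(open("w1.pkl","rb"))
w=up([(369,263,30,43,6),(485,263,30,-43,6),(481,340,-30,-43,6),(369,338,-30,43,6)],q,0,0)
print("W only",*fit([(W,w)],(660,205,3.79)))
print("all",fit(cr+[(W,w)],(660,205,3.79))[0])
x=fit([(W,w)],(660,205,3.79))[0]
print(proj(W,place(x,[(sx,sy,z) for z in(78,126) for sx,sy in((12,12),(12,-12),(-12,-12),(-12,12))]))*q)
r=up([(660,75,-10,0,95)],q,0,0)
print("ref all",fit(rf+[(W,r)],(460,200,3.2)), "pred coil",proj(W,place((461,200.7,3.24),[(-10,0,95)]))*q)
E
python3 m2.py | sed -n '/^W only/,$p'
```

```text
W only [661.8  203.98   3.79] [[-0.13 -0.15]
 [ 0.21  0.43]
 [-0.24 -0.57]
 [ 0.15  0.23]]
all [661.89 204.31   3.79]
[[413.84 319.6 ]
 [452.48 319.87]
 [450.86 355.35]
 [413.07 355.11]
 [417.27 350.62]
 [461.97 350.91]
 [459.84 391.  ]
 [416.29 390.75]]
ref all (array([460.96, 199.99,   3.23]), array([[-1.17, -0.1 ],
       [-0.27,  0.95],
       [-0.73, -1.18],
       [ 0.23, -1.35],
       [ 0.06, -0.35],
       [ 0.34,  0.14],
       [-0.22, -0.22],
       [-1.38, -0.09],
       [ 1.01,  1.19],
       [ 0.82, -0.84],
       [-1.12,  0.35],
       [ 0.17,  0.02],
       [-0.36, -1.41],
       [ 0.59, -1.57],
       [ 0.55,  0.7 ]])) pred coil [[661.6   76.88]]
```

Scaled: -48.5 mm / 1000 = -0.0485, -30 mm / 1000 = -0.03.

```bash
python3 -c "
from h import *
togo(661.8,204.1,160,2.219)"
```

```text
t 2.33 row [ 0.00e+00 -4.00e-03 -0.00e+00 -5.92e+01  3.07e+01  9.61e+01] j [ 0.52  0.31 -0.01 -0.   -1.26 -1.45] pos [633.4 144.1 256.3]
```

>>> {"fn": "advance", "kwargs": {
  "segments": "0,0,0,-0.03,0.015,-0.011,85;0,0,0,-0.0485,0.0255,-0.011,85;0,0,0,-0.0485,0.0255,-0.011,85;0,0,0,-0.0485,0.0255,-0.011,85"
}}

```text
time: 2.67
tool_pos: [657.4, 194.9, 269.4]
orientation: [-0.319, 0.948, 0.0, 0.0]
wrist_force: [-0.7, -0.5, 0.3]
gripper_width: 84.9
gripper_force: 0.0
```

```bash
python3 -c "
from h import *
togo(661.8,204.1,84,2.219)"
```

```text
t 2.67 row [ 0.000e+00  1.000e-03  0.000e+00 -8.900e+00  4.700e+00  1.854e+02] j [ 0.57  0.36  0.1  -0.   -1.31 -1.49] pos [657.4 194.9 269.4]
```

Scaled: 110 mm / 1000 = 0.11, 80 mm / 1000 = 0.08.

>>> {"fn": "advance", "kwargs": {
  "segments": "0,0,0,-0.009,0.0045,0.04,85;0,0,0,-0.009,0.0045,0.08,85;0,0,0,-0.009,0.0045,0.11,85;0,0,0,-0.009,0.0045,0.11,85;0,0,0,-0.009,0.0045,0.11,85;0,0,0,-0.009,0.0045,0.11,85"
}}

```text
time: 3.17
tool_pos: [663.0, 202.9, 161.9]
orientation: [-0.318, 0.948, -0.0, 0.002]
wrist_force: [0.6, 0.5, -0.3]
gripper_width: 85.2
gripper_force: 0.0
```

```bash
python3 -c "
from h import *
togo(661.8,204.1,84,2.219)"
```

```text
t 3.17 row [-1.00e-03  3.00e-03 -0.00e+00  5.00e-01  1.70e+00  7.79e+01] j [ 0.58  0.43 -0.04  0.   -1.1  -1.5 ] pos [663.  202.9 161.9]
```

Scaled: 77 mm / 1000 = 0.077, 60 mm / 1000 = 0.06.

>>> {"fn": "advance", "kwargs": {
  "segments": "0,0,0,0.0005,0.001,0.02,85;0,0,0,0.0005,0.001,0.04,85;0,0,0,0.0005,0.001,0.06,85;0,0,0,0.0005,0.001,0.077,85;0,0,0,0.0005,0.001,0.077,85;0,0,0,0.0005,0.001,0.077,85;0,0,0,0.0005,0.001,0.077,85"
}}

```text
time: 3.75
tool_pos: [662.3, 204.2, 85.2]
orientation: [-0.318, 0.948, 0.0, 0.002]
wrist_force: [-0.2, -0.6, -0.0]
gripper_width: 84.9
gripper_force: 0.0
```

```bash
python3 - <<'E'
from h import *
from plant import grab_frame
togo(661.8,204.1,84,2.219)
f=grab_frame("wrist");W=cam(f)
cv2.imwrite("pics/w2.png",cv2.resize(f["color"],(800,600),interpolation=cv2.INTER_CUBIC))
E
```

```text
t 3.75 row [-1.0e-03  4.0e-03 -0.0e+00  5.0e-01  3.0e-01  1.2e+00] j [ 0.58  0.5  -0.12  0.   -0.95 -1.5 ] pos [662.3 204.2  85.2]
```

View pics/w2.png

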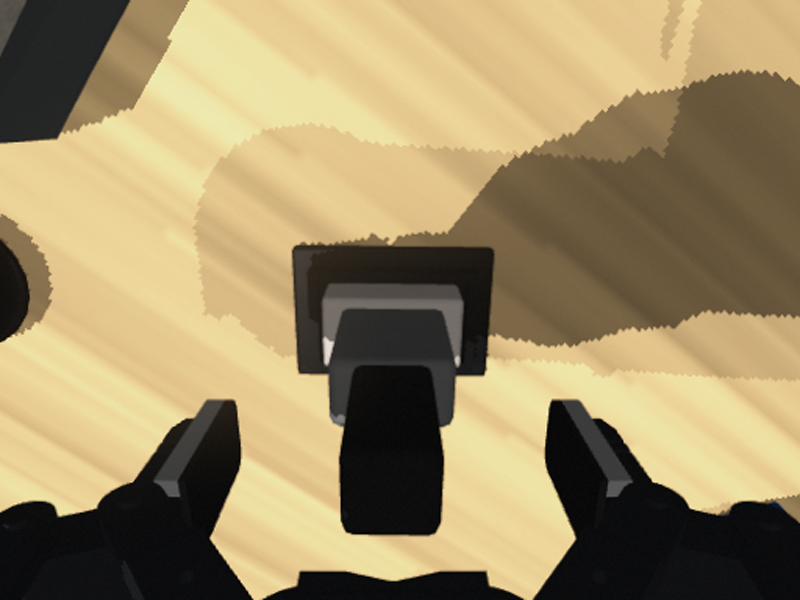

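w2 shows the handle (340–442) centred between the fingers (238 and 545). I'll close the gripper.

>>> {"fn": "advance", "kwargs": {
  "segments": "0,0,0,0,0,0,20;0,0,0,0,0,0,20;0,0,0,0,0,0,20;0,0,0,0,0,0,20;0,0,0,0,0,0,20;0,0,0,0,0,0,20;0,0,0,0,0,0,20;0,0,0,0,0,0,20;0,0,0,0,0,0,20",
  "clamp_n": 60
}}

```text
time: 4.55
tool_pos: [660.8, 203.6, 82.3]
orientation: [-0.318, 0.948, -0.0, 0.0]
wrist_force: [-1.2, -0.1, 3.3]
gripper_width: 23.3
gripper_force: 60.3
```

>>> {"fn": "advance", "kwargs": {
  "segments": "0,0,0,0,0,-0.006,20;0,0,0,0,0,-0.014,20;0,0,0,0,0,-0.03,20;0,0,0,0,0,-0.06,20;0,0,0,0,0,-0.095,20;0,0,0,0,0,-0.11,20;0,0,0,0,0,-0.11,20;0,0,0,0,0,-0.11,20;0,0,0,0,0,-0.11,20"
}}

```text
time: 5.3
tool_pos: [660.0, 203.4, 191.3]
orientation: [-0.318, 0.948, 0.0, -0.001]
wrist_force: [-0.5, -0.3, -3.4]
gripper_width: 23.4
gripper_force: 60.0
```

```bash
python3 -c "
from h import *
from plant import *
print(state()['wrist_force'],state()['gripper_width'])
ry=3.23;n=-np.array([np.cos(ry),np.sin(ry)]);c=np.array([461,200.])+10*n
for d in (35,48): print(c+n*d)
x,y=c+n*90
togo(x,y,195,ry+np.pi-np.pi/2)"
```

```text
[-0.45340474 -0.25651399 -3.37494166] 23.44810906813194
[505.82425768 203.97315027]
[518.77348768 205.12094923]
t 5.3 row [ 2.000e-03  1.000e-03 -2.582e+00  7.600e+01  6.430e+01 -3.500e+00] j [ 0.58  0.41 -0.   -0.   -1.16 -1.5 ] pos [660.  203.4 191.3]
```

Scaled: 76 mm / 1000 = 0.076, 64 mm / 1000 = 0.064, -1.2 rad / 4 = -0.3.

>>> {"fn": "advance", "kwargs": {
  "segments": "0,0,-0.3,0.076,0.064,0,20;0,0,-0.3,0.076,0.064,0,20;0,0,-0.3,0.076,0.064,0,20;0,0,-0.3,0.076,0.064,0,20;0,0,-0.3,0.076,0.064,0,20;0,0,-0.3,0.076,0.064,0,20;0,0,-0.3,0.076,0.064,0,20;0,0,-0.3,0.076,0.064,0,20;0,0,-0.3,0.076,0.064,0,20;0,0,-0.3,0.076,0.064,0,20"
}}

```text
time: 6.13
tool_pos: [560.6, 208.2, 190.4]
orientation: [0.8, -0.6, -0.001, 0.001]
wrist_force: [0.7, -0.6, -0.9]
gripper_width: 23.2
gripper_force: 60.3
```

>>> {"fn": "advance", "kwargs": {
  "segments": "0,0,-0.3455,0,0,0,20;0,0,-0.3455,0,0,0,20;0,0,-0.3455,0,0,0,20;0,0,-0.3455,0,0,0,20;0,0,-0.3455,0,0,0,20;0,0,-0.3455,0,0,0,20;0,0,-0.3455,0,0,0,20;0,0,-0.3455,0,0,0,20;0,0,-0.3455,0,0,0,20;0,0,-0.3455,0,0,0,20"
}}

```text
time: 6.97
tool_pos: [560.6, 208.2, 190.4]
orientation: [1.0, -0.019, -0.001, 0.001]
wrist_force: [0.3, -0.4, -2.3]
gripper_width: 23.6
gripper_force: 60.4
```

>>> {"fn": "advance", "kwargs": {
  "segments": "0,0,-0.033,0,0,0,20;0,0,-0.033,0,0,0,20;0,0,-0.033,0,0,0,20;0,0,-0.033,0,0,0,20"
}}

```text
time: 7.3
tool_pos: [561.1, 208.5, 191.3]
orientation: [0.999, 0.042, -0.001, 0.0]
wrist_force: [1.1, -0.2, -2.3]
gripper_width: 23.6
gripper_force: 60.3
```

```bash
python3 - <<'E'
from h import *
from plant import *
ry=3.23
togo(505.8,204,84+76.3,ry+np.pi/2)
o=np.zeros((600,800,3),np.uint8)
f=grab_frame("wrist");cv2.imwrite("pics/w3.png",cv2.resize(f["color"],(800,600),interpolation=cv2.INTER_CUBIC))
import pickle;pickle.dump(cam(f),open("w3.pkl","wb"))
E
```

```text
t 7.3 row [ 1.00e-03  1.00e-03 -4.00e-03 -5.55e+01 -2.00e-01  3.11e+01] j [ 0.68  0.26 -0.22 -0.   -1.09  0.97] pos [561.1 208.5 191.3]
```

View pics/w3.png

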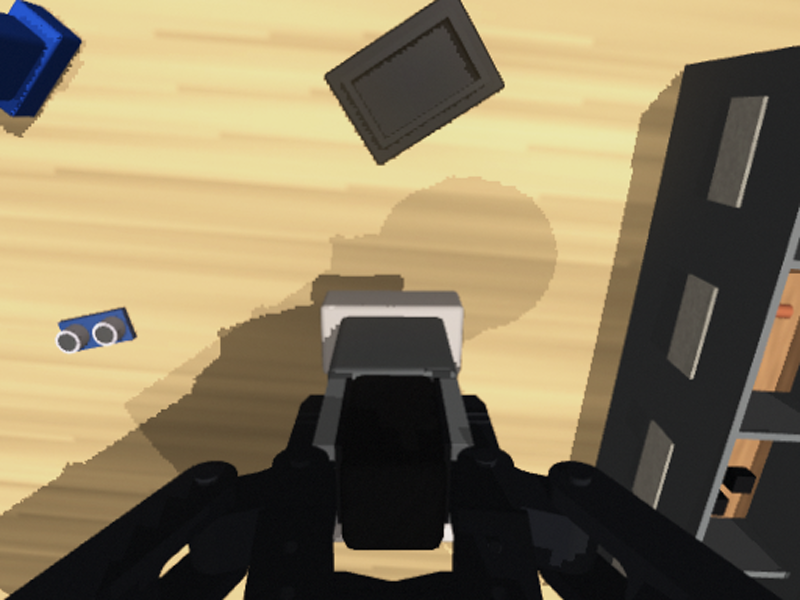

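w3 shows the head upright and square in the grip (322–463 wide, row 293–350), the cradle empty and the sonar at (95,330). I'll lower it, then approach the coil.

Scaled: -50 mm / 1000 = -0.05, -42 mm / 1000 = -0.042.

```bash
python3 - <<'E'
from h import *
import pickle
W=pickle.load(open("w3.pkl","rb"))
print(proj(W,place((561.1,208.5,3.23+np.pi,191.3-76.3),[(x,y,z) for z in(0,22) for x,y in((15,28),(15,-28),(-15,-28),(-15,28))]))*1.5625)
E
```

```text
[[323.94372758 280.3172708 ]
 [456.13219664 279.84704906]
 [453.81149693 345.04566839]
 [326.90257929 345.49188552]
 [317.16111584 296.68029606]
 [462.5899727  296.16451182]
 [459.74000107 366.86903535]
 [320.72591922 367.35536852]]
```

>>> {"fn": "advance", "kwargs": {
  "segments": "0,0,0,0,0,0.016,20;0,0,0,0,0,0.031,20;0,0,0,-0.015,0,0.031,20;0,0,0,-0.03,0,0.031,20;0,0,0,-0.042,0,0.031,20;0,0,0,-0.05,0,0.031,20;0,0,0,-0.05,0,0.031,20;0,0,0,-0.05,0,0.031,20;0,0,0,-0.05,0,0.031,20"
}}

```text
time: 8.1
tool_pos: [512.3, 204.7, 161.6]
orientation: [0.999, 0.044, 0.001, -0.0]
wrist_force: [-0.1, -0.6, -1.6]
gripper_width: 23.5
gripper_force: 60.2
```

```bash
python3 - <<'E'
from h import *
from plant import *
togo(505.8,204,84+76.3,3.23+np.pi/2)
sc=grab_frame("scene")["color"];sd=grab_frame("side")["color"]
def c(i,x,y,w,h,k): return cv2.resize(i[y:y+h,x:x+w],None,fx=k,fy=k,interpolation=cv2.INTER_CUBIC)
S=cam(grab_frame("scene"));D=cam(grab_frame("side"))
print(proj(S,[(506,204,95)]),proj(D,[(506,204,95)]))
o=np.zeros((600,800,3),np.uint8)
o[:,:400]=c(sc,310,130,80,120,5);o[:,400:]=c(sd,225,200,80,120,5)
cv2.imwrite("pics/c3.png",o)
E
```

```text
t 8.1 row [-1.0e-03 -1.0e-03 -0.0e+00 -6.6e+00  1.0e-01  1.3e+00] j [ 0.74  0.21 -0.36  0.   -1.    0.92] pos [512.3 204.7 161.6]
[[347.34889355 184.96716415]] [[247.87392499 263.30659102]]
```

View pics/c3.png

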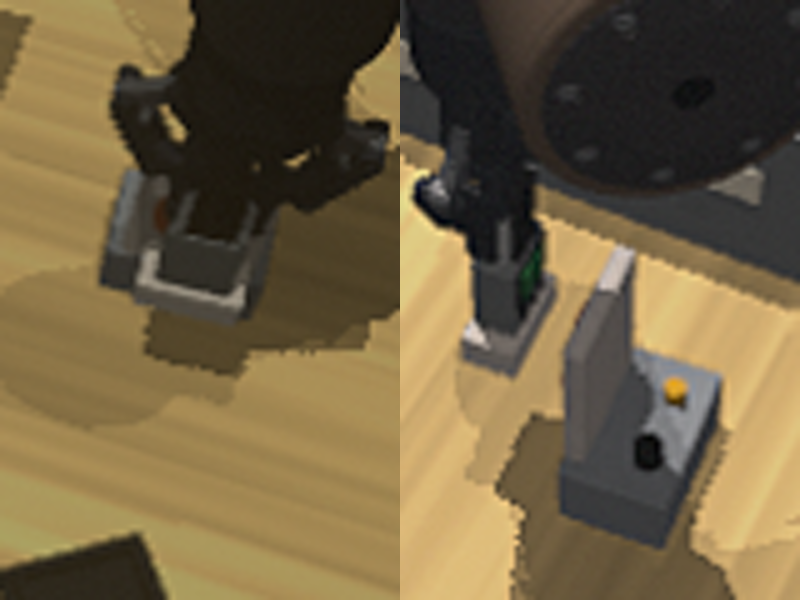

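c3: in the scene view the head is at (190,290), in front of the coil. In the side view there is a clear gap between the head (510,330) and the panel, and the green screen faces the coil. Next I'll check the held pose numerically from w3.

```bash
python3 - <<'E'
import cv2
i=cv2.cvtColor(cv2.imread("pics/w3.png"),cv2.COLOR_BGR2GRAY)
for u in (340,392,445): print(u,[(v,int(i[v,u])) for v in range(270,390,4)])
print([(v,int(i[v,392])) for v in range(520,580,4)])
for v in (302,340): print(v,[(u,int(i[v,u])) for u in list(range(310,334,3))+list(range(450,474,3))])
E
python3 - <<'E'
from h import *
import pickle
W=pickle.load(open("w3.pkl","rb"))
print(proj(W,place((561.1,208.5,3.23+np.pi,191.3-76.3),[(12,0,22),(12,0,72),(12,0,120),(-12,0,120),(15,0,0),(15,0,22),(12,20,72),(12,-20,72)]))*1.5625)
E
```

```text
340 [(270, 171), (274, 158), (278, 92), (282, 92), (286, 96), (290, 99), (294, 99), (298, 101), (302, 102), (306, 165), (310, 208), (314, 211), (318, 205), (322, 121), (326, 57), (330, 44), (334, 47), (338, 50), (342, 51), (346, 52), (350, 53), (354, 53), (358, 53), (362, 53), (366, 55), (370, 85), (374, 52), (378, 62), (382, 77), (386, 76)]
392 [(270, 171), (274, 137), (278, 90), (282, 89), (286, 89), (290, 93), (294, 98), (298, 100), (302, 101), (306, 149), (310, 209), (314, 208), (318, 45), (322, 55), (326, 53), (330, 52), (334, 53), (338, 53), (342, 52), (346, 52), (350, 52), (354, 52), (358, 52), (362, 51), (366, 55), (370, 85), (374, 83), (378, 11), (382, 14), (386, 14)]
445 [(270, 169), (274, 172), (278, 170), (282, 167), (286, 165), (290, 144), (294, 99), (298, 100), (302, 101), (306, 155), (310, 209), (314, 214), (318, 216), (322, 207), (326, 177), (330, 121), (334, 68), (338, 47), (342, 53), (346, 54), (350, 53), (354, 52), (358, 52), (362, 52), (366, 54), (370, 56), (374, 55), (378, 62), (382, 76), (386, 76)]
[(520, 14), (524, 14), (528, 12), (532, 13), (536, 11), (540, 12), (544, 11), (548, 0), (552, 179), (556, 180), (560, 191), (564, 195), (568, 173), (572, 169), (576, 178)]
302 [(310, 175), (313, 142), (316, 94), (319, 95), (322, 90), (325, 97), (328, 103), (331, 104), (450, 102), (453, 101), (456, 101), (459, 111), (462, 172), (465, 176), (468, 177), (471, 177)]
340 [(310, 95), (313, 95), (316, 96), (319, 94), (322, 126), (325, 114), (328, 110), (331, 111), (450, 208), (453, 213), (456, 213), (459, 205), (462, 157), (465, 187), (468, 189), (471, 196)]
[[389.90719832 303.78885603]
 [389.3927057  358.55978835]
 [388.51201814 452.79323211]
 [389.1120889  541.27631494]
 [390.03377879 280.07200404]
 [389.87004128 296.42193406]
 [322.55367849 358.75550137]
 [456.24333719 358.28882029]]
```

```bash
python3 - <<'E'
from h import *
from plant import *
import pickle
i=cv2.cvtColor(cv2.imread("pics/w2.png"),cv2.COLOR_BGR2GRAY)
print([(v,int(i[v,392])) for v in list(range(240,400,3))]);print([(v,int(i[v,392])) for v in range(515,550,3)])
f=grab_frame("wrist");c=cam(f);s=state();T=R.from_quat(s["orientation"])
cr=T.inv().apply(c["xyz"]-s["tool_pos"]);co=T.inv()*R.from_quat(c["orientation"])
print(cr,co.as_rotvec(),s["tool_pos"])
g=cv2.cvtColor(cv2.resize(f["color"],(800,600),interpolation=cv2.INTER_CUBIC),cv2.COLOR_BGR2GRAY)
print([(v,int(g[v,392])) for v in list(range(270,385,4))]);print([(v,int(g[v,392])) for v in range(530,570,4)])
pickle.dump((cr,co.as_quat()),open("rel.pkl","wb"))
E
```

```text
[(240, 208), (243, 154), (246, 56), (249, 35), (252, 34), (255, 35), (258, 33), (261, 32), (264, 32), (267, 28), (270, 27), (273, 27), (276, 27), (279, 25), (282, 30), (285, 78), (288, 76), (291, 76), (294, 77), (297, 79), (300, 103), (303, 109), (306, 113), (309, 60), (312, 43), (315, 42), (318, 41), (321, 41), (324, 41), (327, 42), (330, 41), (333, 40), (336, 41), (339, 42), (342, 40), (345, 40), (348, 42), (351, 40), (354, 40), (357, 42), (360, 48), (363, 54), (366, 17), (369, 13), (372, 12), (375, 13), (378, 12), (381, 11), (384, 10), (387, 9), (390, 10), (393, 12), (396, 12), (399, 11)]
[(515, 14), (518, 14), (521, 14), (524, 12), (527, 13), (530, 13), (533, 8), (536, 171), (539, 197), (542, 200), (545, 204), (548, 213)]
[  80.34468688    0.62940688 -143.48303323] [2.04927881 2.04743736 0.32997037] [512.0006012  204.29918984 160.99752073]
[(270, 165), (274, 166), (278, 102), (282, 90), (286, 91), (290, 93), (294, 94), (298, 94), (302, 96), (306, 152), (310, 200), (314, 201), (318, 42), (322, 51), (326, 51), (330, 51), (334, 50), (338, 50), (342, 49), (346, 49), (350, 49), (354, 48), (358, 49), (362, 49), (366, 51), (370, 80), (374, 79), (378, 11), (382, 11)]
[(530, 13), (534, 13), (538, 11), (542, 11), (546, 11), (550, 125), (554, 164), (558, 172), (562, 179), (566, 184)]
```

```bash
python3 - <<'E'
from h import *
import pickle
np.set_printoptions(precision=3,suppress=True)
cr,co=pickle.load(open("rel.pkl","rb"));W=pickle.load(open("w3.pkl","rb"))
C=dict(W,xyz=cr,orientation=co)
L=np.array([(15,0,22),(12,0,22),(12,0,72),(-12,0,120)],float)
def pred(p): # tool: x=probe +x, z down
    P=R.from_euler("y",p[2]).apply(L-[0,0,100])+[0,0,100]
    T=np.c_[P[:,0]+p[0],0*P[:,0],-(P[:,2]-p[1])]
    return proj(C,T)[:,1]*1.5625+.28
for n,o in(("w2",[299,308.5,360,535]),("w3",[305.5,317,369.5,549])):
  for k in(2,3):
    r=least_squares(lambda p:pred(np.r_[p,0][:3])-o,[0,78,0][:k],x_scale=[1,1,.01][:k]);print(n,r.x,r.fun)
E
```

```text
w2 [-3.039 81.716] [ 0.932 -1.423  0.466 -0.068]
w2 [-2.149 80.612  0.008] [ 1.172 -1.13  -0.084  0.038]
w3 [-5.411 79.697] [ 1.772 -2.578  0.76  -0.109]
w3 [-3.948 77.966  0.014] [ 2.169 -2.093 -0.153  0.068]
```

```bash
python3 - <<'E'
from h import *
from plant import *
np.set_printoptions(precision=2,suppress=True)
S=cam(grab_frame("scene"));D=cam(grab_frame("side"))
d=up([(463,358,15,28,0),(517,377,-15,28,0),(554,298,-15,-28,0)],5,225,200,400,0)
s=up([(135,303,15,-28,0),(237,323,15,28,0)],5,310,130)
for o in([(D,d)],[(D,d),(S,s)]):
    print(*fit(o,(510,204,.088,84)))
togo(0,0,0,0)
E
```

```text
[528.96 171.45   0.1   33.58] [[ 0.16  0.27]
 [-0.28 -0.16]
 [ 0.12 -0.11]]
[509.24 206.31   0.12  88.62] [[-0.39  0.67]
 [-0.04  0.21]
 [ 0.3  -0.88]
 [-0.37 -0.22]
 [ 0.2   0.1 ]]
t 8.45 row [  -0.      0.     -1.48 -527.8   158.5   161.1 ] j [ 0.74  0.21 -0.36  0.   -1.    0.92] pos [511.8 204.3 161. ]
```

Units first: shifts go in shares of 100 cm and turns go in shares of 4 rad. So -4 mm / 1000 = -0.004, -2 mm / 1000 = -0.002.

>>> {"fn": "advance", "kwargs": {
  "segments": "0,0,0,-0.002,0,0.0005,20;0,0,0,-0.004,0,0.0005,20;0,0,0,-0.004,0,0.0005,20;0,0,0,-0.004,0,0.0005,20;0,0,0,-0.004,0,0.0005,20;0,0,0,-0.004,0,0.0005,20;0,0,0,-0.004,0,0.0005,20;0,0,0,-0.004,0,0.0005,20;0,0,0,-0.004,0,0.0005,20;0,0,0,-0.004,0,0.0005,20"
}}

```text
time: 9.28
tool_pos: [507.7, 203.9, 160.6]
orientation: [0.999, 0.044, -0.0, -0.0]
wrist_force: [-0.7, -0.0, -2.6]
gripper_width: 23.5
gripper_force: 60.2
```

>>> {"fn": "advance", "kwargs": {
  "segments": "0,0,0,0,0,0,20;0,0,0,0,0,0,20;0,0,0,0,0,0,20;0,0,0,0,0,0,20;0,0,0,0,0,0,20;0,0,0,0,0,0,20;0,0,0,0,0,0,20;0,0,0,0,0,0,20;0,0,0,0,0,0,20;0,0,0,0,0,0,20"
}}

```text
time: 10.12
tool_pos: [507.7, 204.0, 160.7]
orientation: [0.999, 0.044, 0.0, -0.0]
wrist_force: [-0.7, 0.1, -2.2]
gripper_width: 23.3
gripper_force: 60.2
```

```bash
python3 -c "
from h import *
togo(507.8,204.3,160.5,3.23+np.pi/2)"
```

```text
t 10.12 row [-0.  -0.  -0.   0.1 -0.3  0.2] j [ 0.74  0.21 -0.37 -0.   -0.99  0.92] pos [507.7 204.  160.7]
```

Scaled: 50 mm / 1000 = 0.05, 20 mm / 1000 = 0.02, 1.125 rad / 4 = 0.2813.

>>> {"fn": "advance", "kwargs": {
  "segments": "0,0,0,0.02,0,0,20;0,0,0.0313,0.05,0,0,20;0,0,0.0625,0.05,0,0,20;0,0,0.0938,0.05,0,0,20;0,0,0.125,0.05,0,0,20;0,0,0.1563,0.05,0,0,20;0,0,0.1875,0.05,0,0,20;0,0,0.2188,0.05,0,0,20;0,0,0.25,0.05,0,0,20;0,0,0.2813,0.05,0,0,20"
}}

```text
time: 10.95
tool_pos: [557.5, 208.3, 160.6]
orientation: [0.867, -0.498, -0.0, 0.0]
wrist_force: [0.5, -0.2, -2.0]
gripper_width: 23.3
gripper_force: 60.2
```

>>> {"fn": "advance", "kwargs": {
  "segments": "0,0,0.03,0,0,0,20;0,0,0.06,0,0,0,20;0,0,0.09,0,0,0,20;0,0,0.1115,0,0,0,20;0,0,0.1115,0,0,0,20;0,0,0.1115,0,0,0,20;0,0,0.1115,0,0,0,20"
}}

```text
time: 11.53
tool_pos: [557.5, 208.4, 160.6]
orientation: [0.739, -0.674, -0.0, 0.0]
wrist_force: [-0.2, 0.4, -1.1]
gripper_width: 23.4
gripper_force: 60.2
```

```bash
python3 -c "
from h import *
togo(519,203.1,160.5,3.23)"
```

```text
t 11.53 row [ 0.00e+00 -0.00e+00  3.00e-03  1.70e+00  3.88e+01  1.00e-01] j [ 0.69  0.28 -0.27 -0.   -1.02 -0.59] pos [557.5 208.4 160.6]
```

Scaled: 38.5 mm / 1000 = 0.0385, 35 mm / 1000 = 0.035.

>>> {"fn": "advance", "kwargs": {
  "segments": "0,0,0,0.0017,0.015,0,20;0,0,0,0.0017,0.028,0,20;0,0,0,0.0017,0.035,0,20;0,0,0,0.0017,0.0385,0,20;0,0,0,0.0017,0.0385,0,20;0,0,0,0.0017,0.0385,0,20;0,0,0,0.0017,0.0385,0,20;0,0,0,0.0017,0.0385,0,20;0,0,0,0.0017,0.0385,0,20;0,0,0,0.0017,0.0385,0,20"
}}

```text
time: 12.37
tool_pos: [519.5, 203.2, 160.5]
orientation: [0.737, -0.675, -0.0, 0.0]
wrist_force: [0.7, 0.1, -2.6]
gripper_width: 23.4
gripper_force: 60.3
```

```bash
python3 - <<'E'
from h import *
from plant import *
togo(519,203.1,160.5,3.23)
def c(i,x,y,w,h,k): return cv2.resize(i[y:y+h,x:x+w],None,fx=k,fy=k,interpolation=cv2.INTER_CUBIC)
sc=grab_frame("scene")["color"];sd=grab_frame("side")["color"];w=grab_frame("wrist")["color"]
o=np.zeros((600,800,3),np.uint8)
o[:300,:320]=c(sc,315,150,64,60,5);o[:300,320:720]=c(sd,225,240,80,60,5);o[300:,:400]=cv2.resize(w,(400,300))
cv2.imwrite("pics/c4.png",o)
E
```

```text
t 12.37 row [ 0.    -0.    -0.001  0.1    0.5   -0.   ] j [ 0.72  0.23 -0.35  0.   -1.   -0.64] pos [519.5 203.2 160.5]
```

>>> {"fn": "advance", "kwargs": {
  "segments": "0,0,0,0,0,0,20;0,0,0,0,0,0,20;0,0,0,0,0,0,20;0,0,0,0,0,0,20;0,0,0,0,0,0,20;0,0,0,0,0,0,20;0,0,0,0,0,0,20;0,0,0,0,0,0,20;0,0,0,0,0,0,20;0,0,0,0,0,0,20"
}}

```text
time: 13.35
tool_pos: [519.3, 203.3, 160.7]
orientation: [0.738, -0.675, 0.0, 0.0]
wrist_force: [0.5, -0.4, -1.5]
gripper_width: 23.9
gripper_force: 60.3
```

View pics/c4.png

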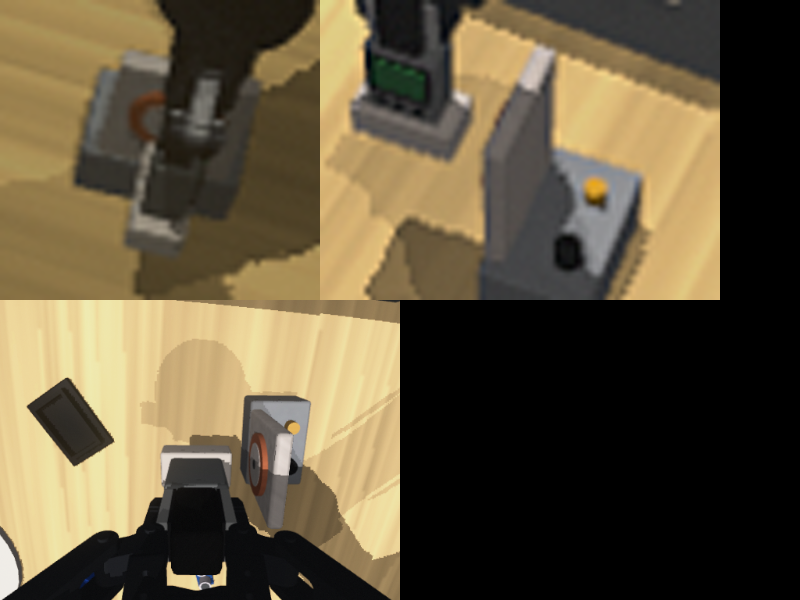

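c4: in the wrist view the coil is seen edge-on at about (258,463), the head's right edge is at 231, and the gap is about 24 px, roughly 20 mm. In the side view the gap to the panel is clear. Next I'll check the coil's lateral centring numerically.

```bash
python3 - <<'E'
from h import *
from plant import *
W=cam(grab_frame("wrist"));k=400/512
P=proj(W,place((461,200,3.23),[(-10,0,95),(-10,0,121),(-10,26,95),(-10,-26,95),(-6,-37,134),(-6,37,134),(6,37,134)]))*k+[0,300]
print(P)
togo(507,203,160.5,3.23)
ry=3.23;n=-np.array([np.cos(ry),np.sin(ry)]);c=np.array([461,200.])+10*n
# back: probe yaw ry, probe offset -2 along local x => TCP = axis+2*localx
lx=np.array([np.cos(ry),np.sin(ry)]);print(c+35*n+2*lx)
E
```

```text
[[253.47090047 464.78806412]
 [260.46610184 477.81945049]
 [255.65006114 434.63133317]
 [251.39471285 492.79023014]
 [265.80445541 530.6882128 ]
 [275.31331823 434.28078351]
 [293.51672325 434.31949605]]
t 13.4 row [ 0.  -0.  -0.  -0.8 12.3  0.1] j [ 0.72  0.22 -0.35 -0.   -1.   -0.64] pos [519.3 203.3 160.6]
[503.83206845 203.79656581]
```

Scaled: -40 mm / 1000 = -0.04, -20 mm / 1000 = -0.02, 1.125 rad / 4 = 0.2813.

>>> {"fn": "advance", "kwargs": {
  "segments": "0,0,0,0,-0.02,0,20;0,0,0.0313,0,-0.04,0,20;0,0,0.0625,0,-0.04,0,20;0,0,0.0938,0,-0.04,0,20;0,0,0.125,0,-0.04,0,20;0,0,0.1563,0,-0.04,0,20;0,0,0.1875,0,-0.04,0,20;0,0,0.2188,0,-0.04,0,20;0,0,0.25,0,-0.04,0,20;0,0,0.2813,0,-0.04,0,20"
}}

```text
time: 14.23
tool_pos: [559.2, 206.8, 160.6]
orientation: [-0.261, 0.965, -0.0, -0.0]
wrist_force: [-0.6, 0.1, -2.2]
gripper_width: 23.4
gripper_force: 60.3
```

>>> {"fn": "advance", "kwargs": {
  "segments": "0,0,0.03,0,0,0,20;0,0,0.06,0,0,0,20;0,0,0.09,0,0,0,20;0,0,0.1115,0,0,0,20;0,0,0.1115,0,0,0,20;0,0,0.1115,0,0,0,20;0,0,0.1115,0,0,0,20"
}}

```text
time: 14.82
tool_pos: [559.1, 206.8, 160.6]
orientation: [-0.045, 0.999, -0.0, -0.0]
wrist_force: [-0.5, 0.1, -1.3]
gripper_width: 23.8
gripper_force: 60.3
```

```bash
python3 -c "
from h import *
togo(503.8,203.8,160.5,3.23-np.pi/2)"
```

```text
t 14.82 row [-0.00e+00 -0.00e+00  2.00e-03  5.54e+01  2.00e+00  1.00e-01] j [ 0.68  0.29 -0.26 -0.   -1.02 -2.16] pos [559.1 206.8 160.6]
```

Scaled: 55 mm / 1000 = 0.055, 53 mm / 1000 = 0.053.

>>> {"fn": "advance", "kwargs": {
  "segments": "0,0,0,0.018,0.002,0,20;0,0,0,0.036,0.002,0,20;0,0,0,0.048,0.002,0,20;0,0,0,0.053,0.002,0,20;0,0,0,0.055,0.002,0,20;0,0,0,0.055,0.002,0,20;0,0,0,0.055,0.002,0,20;0,0,0,0.055,0.002,0,20;0,0,0,0.055,0.002,0,20;0,0,0,0.055,0.002,0,20"
}}

```text
time: 15.65
tool_pos: [504.5, 203.9, 160.4]
orientation: [-0.044, 0.999, -0.0, -0.0]
wrist_force: [-0.4, -0.5, -2.8]
gripper_width: 23.2
gripper_force: 60.3
```

>>> {"fn": "advance", "kwargs": {
  "segments": "0,0,0,0,0,0,20;0,0,0,0,0,0,20;0,0,0,0,0,0,20;0,0,0,0,0,0,20;0,0,0,0,0,0,20;0,0,0,0,0,0,20;0,0,0,0,0,0,20;0,0,0,0,0,0,20;0,0,0,0,0,0,20;0,0,0,0,0,0,20"
}}

```text
time: 16.48
tool_pos: [504.2, 204.0, 160.6]
orientation: [-0.044, 0.999, 0.0, -0.0]
wrist_force: [-0.4, -0.1, -1.7]
gripper_width: 23.6
gripper_force: 60.3
```

>>> {"fn": "advance", "kwargs": {
  "segments": "0,0,0,0,0,0,20;0,0,0,0,0,0,20;0,0,0,0,0,0,20;0,0,0,-0.02,0,0,20;0,0,0,-0.05,0,-0.01,20;0,0,0,-0.06,0,-0.05,20;0,0,0,-0.06,0,-0.09,20;0,0,0,-0.06,0,-0.12,20;0,0,0,-0.06,0,-0.12,20;0,0,0,-0.06,0,-0.12,20"
}}

```text
time: 17.32
tool_pos: [564.7, 209.7, 282.6]
orientation: [-0.044, 0.999, 0.001, 0.002]
wrist_force: [-0.3, 0.6, -3.0]
gripper_width: 23.5
gripper_force: 60.7
```

```bash
python3 - <<'E'
from h import *
by=-.36;ch=place((509.36,-301.19,by),[(20,0,20)])[0];print(ch)
yaw=by+np.pi;lx=np.array([np.cos(yaw),np.sin(yaw)])
t=ch[:2]+2*lx;print(t,yaw)
togo(t[0],t[1],285,yaw-np.pi/2)
E
```

```text
[ 528.07793647 -308.23548467   20.        ]
[ 526.20614283 -307.5309362 ] 2.7815926535897932
t 17.32 row [ 3.000e-03  3.000e-03  4.480e-01  8.360e+01 -5.119e+02 -3.800e+00] j [ 0.68  0.21 -0.08 -0.   -1.28 -2.16] pos [564.7 209.7 282.6]
```

Scaled: -400 mm / 1000 = -0.4, -365 mm / 1000 = -0.365, 0.448 rad / 4 = 0.112.

>>> {"fn": "advance", "kwargs": {
  "segments": "0,0,0.01,0.01,-0.041,0,20;0,0,0.02,0.02,-0.082,0,20;0,0,0.03,0.03,-0.123,0,20;0,0,0.04,0.04,-0.164,0,20;0,0,0.05,0.045,-0.205,0,20;0,0,0.0625,0.05,-0.246,0,20;0,0,0.075,0.055,-0.287,0,20;0,0,0.0875,0.06,-0.325,0,20;0,0,0.1,0.068,-0.365,0,20;0,0,0.112,0.072,-0.4,0,20"
}}

```text
time: 18.15
tool_pos: [525.5, -197.6, 279.1]
orientation: [0.181, 0.984, 0.0, -0.001]
wrist_force: [-0.1, -0.6, -2.0]
gripper_width: 23.3
gripper_force: 60.4
```

>>> {"fn": "advance", "kwargs": {
  "segments": "0,0,0,0,-0.035,0,20;0,0,0,0,-0.035,0,20;0,0,0,0,-0.035,0,20;0,0,0,0,-0.035,0,20;0,0,0,0,-0.035,0,20;0,0,0,0,-0.035,0,20"
}}

```text
time: 18.65
tool_pos: [515.1, -227.3, 280.3]
orientation: [0.178, 0.984, 0.0, -0.0]
wrist_force: [0.3, 0.1, -1.6]
gripper_width: 23.5
gripper_force: 60.8
```

```bash
python3 - <<'E'
from h import *
from plant import *
import pickle
togo(526.2,-307.5,285,2.7816-np.pi/2)
f=grab_frame("wrist");pickle.dump(cam(f),open("w5.pkl","wb"))
cv2.imwrite("pics/w5.png",cv2.resize(f["color"],(800,600),interpolation=cv2.INTER_CUBIC))
E
```

```text
t 18.65 row [ 0.00e+00 -1.00e-03  1.00e-03 -3.85e+01 -7.13e+01 -4.80e+00] j [-0.07  0.15 -0.16 -0.   -1.26 -1.86] pos [ 515.1 -227.3  280.3]
```

View pics/w5.png

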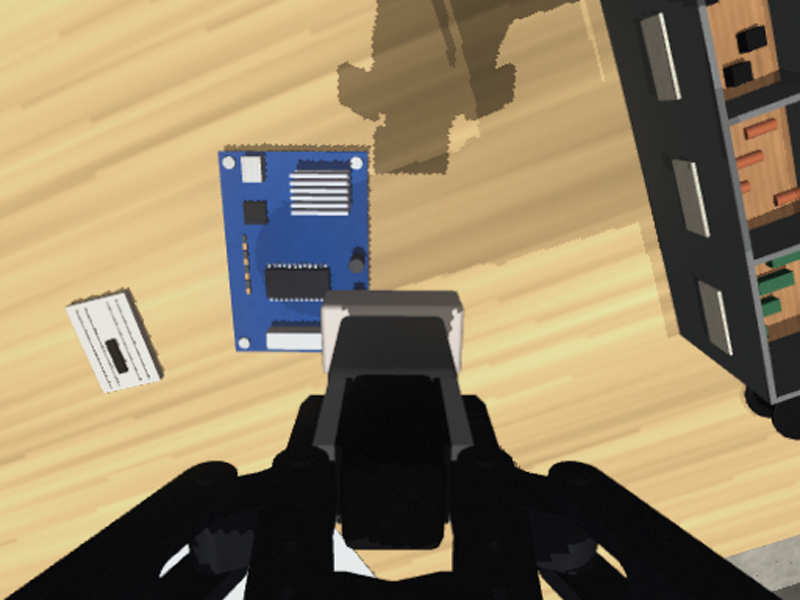

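w5 shows the board at (219–369, 150–351) and the chip centred at about (298,283), with its length lying horizontal, in line with the head. I'll fit this view together with the earlier ones.

```bash
python3 - <<'E' | tail -12
from m1 import *
from h import *
import pickle
W=pickle.load(open("w5.pkl","rb"))
w=up([(219,152,-80,-55,14),(369,150,-80,55,14),(236,352,80,-55,14),(298,283,20,0,20),(267,281,20,-25,20),(329,282,20,25,20)],q,0,0)
for o in([(W,w)],bd,bd+[(W,w)]):
    x,r=fit(o,(509,-301,-.36)); print(x,place(x,[(20,0,20)])[0], abs(r).max())
yaw=x[2]+np.pi;ch=place(x,[(20,0,20)])[0];t=ch[:2]+2*np.array([np.cos(yaw),np.sin(yaw)]);print(t)
togo(t[0],t[1],20+10+76.5,yaw-np.pi/2)
E
```

```text
board [ 508.62 -303.24   -0.36   -4.04]
[-0.   -0.47 -0.5   0.33 -0.38 -0.72  0.08  0.15  0.23 -0.48 -0.33  0.1
 -0.65  0.28  0.16  0.06 -0.06  0.61 -0.21 -0.08]
bins [506.57  11.38   3.15]
bins [504.9    9.06   3.14  -8.09]
[-0.03 -0.66  0.06 -0.14 -1.64  0.41  0.33 -0.61  0.28  0.09 -1.19  1.4
  1.09  1.74 -2.11 -5.51]
[ 508.8  -304.26   -0.36] [ 527.49 -311.37   20.  ] 1.3880889463480344
[ 509.36 -301.19   -0.36] [ 528.06 -308.3    20.  ] 1.1494416435331232
[ 508.8  -303.76   -0.36] [ 527.5  -310.85   20.  ] 1.544572509315742
[ 525.63 -310.15]
t 18.8 row [  0.    0.    0.  -38.7 -73.8 174.1] j [-0.07  0.15 -0.16 -0.   -1.26 -1.86] pos [ 515.3 -227.4  280.6]
```

Scaled: 120 mm / 1000 = 0.12, -73.6 mm / 1000 = -0.0736.

>>> {"fn": "advance", "kwargs": {
  "segments": "0,0,0,-0.019,-0.037,0,20;0,0,0,-0.0377,-0.0736,0,20;0,0,0,-0.0377,-0.0736,0.03,20;0,0,0,-0.0377,-0.0736,0.06,20;0,0,0,-0.0377,-0.0736,0.09,20;0,0,0,-0.0377,-0.0736,0.11,20;0,0,0,-0.0377,-0.0736,0.12,20;0,0,0,-0.0377,-0.0736,0.12,20;0,0,0,-0.0377,-0.0736,0.12,20;0,0,0,-0.0377,-0.0736,0.12,20"
}}

```text
time: 19.63
tool_pos: [525.6, -310.7, 162.5]
orientation: [0.179, 0.984, -0.0, 0.001]
wrist_force: [0.3, 1.2, -1.2]
gripper_width: 23.3
gripper_force: 61.0
```

```bash
python3 -c "
from h import *
togo(524.7,-309.6,106.5,-.36+np.pi/2)"
```

```text
t 19.63 row [-0.0e+00  3.0e-03  1.0e-03  1.3e+00  7.0e-01  5.6e+01] j [-0.21  0.3  -0.23  0.   -1.03 -1.72] pos [ 525.6 -310.7  162.5]
```

Scaled: 54 mm / 1000 = 0.054, 50 mm / 1000 = 0.05.

>>> {"fn": "advance", "kwargs": {
  "segments": "0,0,0,0.001,0.0005,0.015,20;0,0,0,0.001,0.0005,0.03,20;0,0,0,0.001,0.0005,0.042,20;0,0,0,0.001,0.0005,0.05,20;0,0,0,0.001,0.0005,0.054,20;0,0,0,0.001,0.0005,0.054,20;0,0,0,0.001,0.0005,0.054,20;0,0,0,0.001,0.0005,0.054,20;0,0,0,0.001,0.0005,0.054,20;0,0,0,0.001,0.0005,0.054,20"
}}

```text
time: 20.47
tool_pos: [523.9, -309.7, 107.3]
orientation: [0.179, 0.984, -0.0, 0.001]
wrist_force: [0.5, -0.4, -2.4]
gripper_width: 23.1
gripper_force: 61.1
```

```bash
python3 - <<'E'
from h import *
from plant import *
togo(524.7,-309.6,106.5,-.36+np.pi/2)
def c(i,x,y,w,h,k): return cv2.resize(i[y:y+h,x:x+w],None,fx=k,fy=k,interpolation=cv2.INTER_CUBIC)
sc=grab_frame("scene")["color"];sd=grab_frame("side")["color"];w=grab_frame("wrist")["color"]
o=np.zeros((600,800,3),np.uint8)
o[:300,:400]=c(sc,140,120,80,60,5);o[:300,400:]=c(sd,282,147,80,60,5)
o[300:,:400]=cv2.resize(w,(400,300)); o[300:,400:]=c(w,180,140,133,100,3)[:300,:399].repeat(1,0) if 0 else cv2.resize(w[140:240,180:313],(400,300))
cv2.imwrite("pics/c6.png",o)
E
```

```text
t 20.47 row [ 0.     0.001 -0.    -0.7    0.4    0.8  ] j [-0.21  0.36 -0.3   0.   -0.92 -1.72] pos [ 523.9 -309.7  107.3]
```

View pics/c6.png

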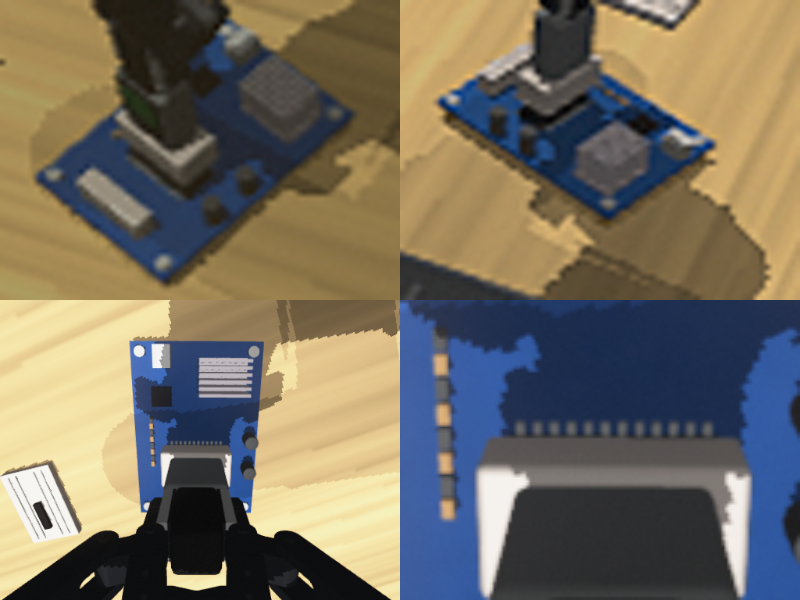

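```bash
python3 - <<'E'
from h import *
from plant import *
W=cam(grab_frame("wrist"));s=state();p=s["tool_pos"]
f=lambda P:(proj(W,P)-[180,140])*3+[400,300]
yaw=-.36+np.pi
for off in(-2,-4):
  x,y=p[:2]+off*np.array([np.cos(yaw),np.sin(yaw)])
  print("head",off,f(place((x,y,yaw,0),[(15,28,30),(15,-28,30),(15,0,52)])))
print("chip",f(place((527.5,-310.6,-.36),[(-12,0,20),(-14,0,14),(-15,0,14)])))
i=cv2.cvtColor(cv2.imread("pics/c6.png"),cv2.COLOR_BGR2GRAY)
print([(v,int(i[v,620])) for v in range(400,500,3)])
togo(524.3,-309.6,106.5,-.36+np.pi/2)
E
```

```text
head -2 [[491.01924701 428.63494946]
 [743.13471434 428.81593409]
 [617.47517746 461.02860737]]
head -4 [[491.34515365 437.21314419]
 [742.77435207 437.39251346]
 [617.45489354 470.3653599 ]]
chip [[619.00391819 436.37323435]
 [618.89088139 420.68058666]
 [618.90128427 416.64350162]]
[(400, 42), (403, 41), (406, 42), (409, 42), (412, 41), (415, 42), (418, 45), (421, 63), (424, 87), (427, 97), (430, 97), (433, 88), (436, 77), (439, 81), (442, 83), (445, 83), (448, 85), (451, 84), (454, 84), (457, 84), (460, 84), (463, 87), (466, 100), (469, 113), (472, 118), (475, 122), (478, 122), (481, 124), (484, 109), (487, 72), (490, 46), (493, 47), (496, 45), (499, 47)]
t 20.67 row [ 0.   0.  -0.  -0.6  0.3  0.3] j [-0.21  0.36 -0.3   0.   -0.92 -1.72] pos [ 523.6 -309.7  106.8]
```

c6: the head (478–750) is centred over the chip's pin row (515–713) and square with it. Its rear edge sits over the chip as predicted, about 10 mm above it and touching nothing. The arm is at rest, so I'll hand in.

>>> {"fn": "advance", "kwargs": {
  "segments": "0,0,0,0,0,0,20;0,0,0,0,0,0,20;0,0,0,0,0,0,20;0,0,0,0,0,0,20"
}}

```text
time: 21.0
tool_pos: [523.5, -309.6, 106.6]
orientation: [0.179, 0.984, -0.0, -0.0]
wrist_force: [0.3, -0.3, -2.1]
gripper_width: 23.3
gripper_force: 61.1
```

```bash
python3 -c "
from plant import manip
print(manip.hand_in())"
```

```text
the job is handed in; nothing more can be done
None
```

I handed the job in at 21 s: the probe was shown to the coil screen side first, then a narrow side, then the back. It is still held upright about 1 cm above the long chip, centred to within about 2 mm by the wrist camera; I saw no contact with the reference unit, bins or board, and the hand-in returned no verdict.

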